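# Load two cutter cassettes into the sloping magazine rail

### The arm

A 6-joint arm with a two-finger parallel gripper is mounted at the origin on the work surface. World frame = base frame: x ahead of the robot, y to its left, z up, the work surface at z = 0. Lengths are in m, angles in rad, forces in N, time in s.
With the tool pointing down it reaches from about 0.375 to 0.975 m from the base axis. Payload 3.8 kg.
Tool frame: the origin (TCP) lies where the fingers leave the gripper's body, on its centre line; the fingertips stand 73 mm ahead of it and the grasp point (between the pads) lies 54 mm ahead of it; z points along the fingers, x is the direction in which the jaws open and shut, and the axes are right-handed (so a half turn about z gives the same grasp; the last joint's range is limited). The gripper opens to 85 mm and grips with 20 to 120 N. Pads are 22 mm wide; open, the fingers measure 114 mm over their backs; the gripper's body (76 mm by 85 mm) begins 54 mm behind the grasp point. The pads swing forward as they close: fully open they stand 13 mm farther back than shut.
Start: joints at [1.205, 0.264, 1.604, -0, 1.274, -0.037], TCP at [0.218, 0.639, 0.304] pointing down, gripper open.
Joint ranges: [-2.63, 2.63], [-0.94, 2.18], [0.31, 2.57], [-1.31, 4.45], [0, 2.66], [-2.55, 2.55]. Speed limits (rad/s): [2.57, 2.57, 3.14, 3.14, 3.14, 3.14].

### API

Orientations are given as a unit quaternion [x, y, z, w].
In Python, from rig import r gives the robot as it stands. The module is installed in compiled form; this text tells all that it offers. Calls block until the motion is done:
- r.move_pose(position, orientation): joint-space move of the TCP to a pose.
- r.move_linear(position, speed=0.15, rot=None): straight line of the TCP; rot=None keeps the orientation; speed is the mean speed in m/s.
- r.set_joints(angles): joint-space move.
- r.grip(opening, grasp_force=None): finger opening in m; grasp_force is the grip in N (None keeps the last); returns when the fingers have stopped.
- r.dwell(seconds).
- r.inverse_kinematics(position, orientation): joint angles nearest the present ones, or None.
- r.read_camera(name): name is "scene" or "side" or "wrist"; returns the picture (400x640x3 uint8, red, green, blue); there is no depth.
- r.camera_params(name): a dict with "K" (3x3 intrinsics, pixels), "D" ([k1, k2, p1, p2, k3] as OpenCV has them; the pictures are not rectified), "world_from_camera" (4x4, takes a point from camera to world coordinates); the wrist camera has in their place "hand_eye" (4x4, takes a point from camera to tool coordinates, whose origin is the TCP and whose axes are the tool frame's). Camera axes: x right, y up, looking along -z (the intrinsics and any distortion apply to the point x, -y, -z); pixel columns grow to the right and rows downward; lengths in m; the calibration is good to about 2 mm. A picture is of the moment at which its call begins: read the wrist's pose just before it. camera_params takes no time and is no camera call.
A pose or a line that the arm cannot do raises r.Unreachable and nothing moves.
- r.job_done(): hands the job in, once; it reports no verdict.
Readings, each from a call of its own:
- r.read_time_s(): time.
- r.read_q(): joint angles.
- r.read_qd(): joint speeds.
- r.read_effort(): joint torques, N m.
- r.read_eef_pos(): TCP position.
- r.read_tcp_rot(): TCP orientation.
- r.read_contact_force(): force on the tool from outside, world axes, zero at the start.
- r.read_torque(): the same for the moment, N m.
- r.read_grip_width(): finger opening in m.
Only numpy, scipy, OpenCV 4.12 (cv2) and the standard library are available. Lean on these libraries where they do the work, as an engineer would, in place of code of your own. Each camera call takes 0.05 s, during which the arm holds its last target. There are 200 camera calls.

### The job

Slide the two green cutter cassettes one behind the other down the sloping magazine rail from its open upper trough, both with the brass nose pointing downhill, until the front one is fully home against the red stop under the lips and the other touches its tail. Push gently: do not ram the stop or force a cassette against the rail. Leave the brass pencils, the loupe and the dividers where they lie.

Things in the scene. Friction and masses are not known exactly. Their poses are not given: they have to be found in the camera images.
- channel: Tilted aluminium rail on a fixed low grey stand (base 240 x 80 mm). Origin: middle of the rail floor's upper surface at the face of the rigid red end stop (lower end), 34 mm above the bench. x points downhill along the rail (15 degrees below level), y across, z square to the floor, up. Floor from x = -225 mm to 0, inner width 29 mm. Two cassettes fully home reach back to x = -100 mm.
- rail_mouth (a point): Mouth of the covered tube, on the floor's middle line, 80 mm uphill of the stop; axes as the channel. From here down to the stop: side walls, 30 mm clear height, two 3 mm lips on top (outside top 33 mm above the floor) leaving a 13 mm slot along the middle. A rear cassette fully home sticks 20 mm out of this mouth.
- rail_top (a point): Open upper end of the rail, on the floor's middle line, 225 mm uphill of the stop, about 92 mm above the bench; axes as the channel. From here to the mouth (145 mm) it is an open trough with side guides only 7 mm high and 3 mm thick, no end wall. Friction holds a cassette on the slope: it must be pushed down.
- cassette_a_center (a point): First cutter cassette: green block 50 mm long, 24 wide, 26 high, about 60 g, with a brass nose block (10 mm long, 19 wide, 22 high, part of the 50 mm) at its front end and a black band near its tail. This point is its centre, 13 mm above its underside; x points to the brass nose, z up. Starts flat on the bench, turned up to 2 rad either way from the downhill direction. Both are alike; either may go first.
- cassette_a_nose (a point): Middle of the front face of the first cassette's brass nose, 25 mm ahead of its centre.
- cassette_b_center (a point): Second cutter cassette, like the first; centre, same axes.
- cassette_b_nose (a point): Middle of the front face of the second cassette's brass nose, 25 mm ahead of its centre.
- pencil_mid (a point): Brass lead holder, 128 mm long, 9 mm thick, lying beyond the work area; its middle. Bystander.
- pencil2_mid (a point): Another brass lead holder, same size, lying to the left; its middle. Bystander.
- loupe_mid (a point): Black eye loupe, 36 mm across, 28 mm tall, standing near the robot; its middle. Bystander.
- dividers: Pair of steel spring dividers lying flat, about 140 mm long and 11 mm high; origin at the middle of the legs, underneath. Bystander.

How it is judged:
By the outcome, as a careful person would: the job done as asked, in the order asked, and still so for the second after the job is handed in, with the robot touching nothing.
It also fails if it takes over 64 s, if anything falls off the work surface, if the arm or the gripper's body presses on something with over 40 N, if the wrist force passes 120 N, or if a joint passes its speed limit or range.

## Working session

There is one attempt and no reset: what is moved stays moved. The work goes in short steps, each a Python script; the robot and the scene stay as the last script left them, time stands still between calls to the robot, and variables do not carry over. Pictures are saved under pics/ and viewed, about 8 in all and at most 12, crops included, and the job is handed in when it is done.

```bash
mkdir -p pics; python3 - <<'E'
from rig import r
import cv2, numpy as np
np.set_printoptions(precision=4,suppress=True)
for n in("scene","side"):
    cv2.imwrite(f"pics/{n}0.png",r.read_camera(n)[:,:,::-1]); print(n,r.camera_params(n))
print(r.camera_params("wrist")); print(r.read_tcp_rot(), r.read_time_s())
E
```

```text
scene {'K': array([[432.2403,   0.    , 314.1196],
       [  0.    , 432.2403, 203.0395],
       [  0.    ,   0.    ,   1.    ]]), 'D': array([0.0386, 0.    , 0.    , 0.    , 0.    ]), 'world_from_camera': array([[ 0.1961, -0.7724,  0.6041,  1.1342],
       [ 0.9806,  0.1554, -0.1197, -0.0637],
       [-0.0014,  0.6159,  0.7878,  0.8168],
       [ 0.    ,  0.    ,  0.    ,  1.    ]])}
side {'K': array([[387.8174,   0.    , 313.5807],
       [  0.    , 387.8174, 196.4907],
       [  0.    ,   0.    ,   1.    ]]), 'D': array([-0.0228,  0.    ,  0.    ,  0.    ,  0.    ]), 'world_from_camera': array([[-0.9275,  0.2582, -0.2703,  0.3486],
       [-0.3738, -0.6229,  0.6872,  0.6422],
       [ 0.0091,  0.7384,  0.6743,  0.6456],
       [ 0.    ,  0.    ,  0.    ,  1.    ]])}
{'K': array([[300.0627,   0.    , 318.022 ],
       [  0.    , 300.0627, 203.63  ],
       [  0.    ,   0.    ,   1.    ]]), 'D': array([0.0121, 0.    , 0.    , 0.    , 0.    ]), 'hand_eye': array([[ 1.    ,  0.001 ,  0.0007,  0.0005],
       [ 0.0012, -0.9629, -0.2699, -0.068 ],
       [ 0.0004,  0.2699, -0.9629, -0.069 ],
       [ 0.    ,  0.    ,  0.    ,  1.    ]])}
[ 0.8133  0.5818 -0.0009  0.0006] 0.1
```

View pics/scene0.png

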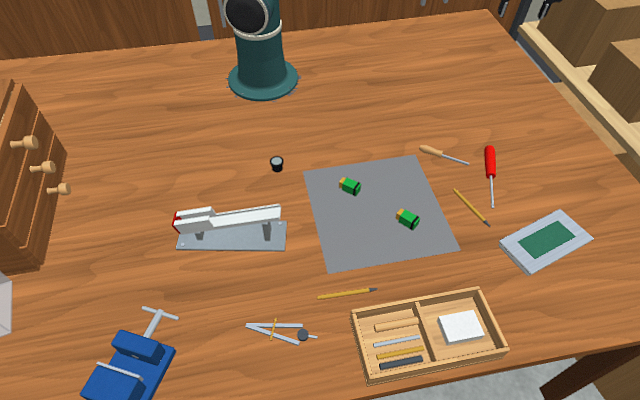

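View pics/side0.png

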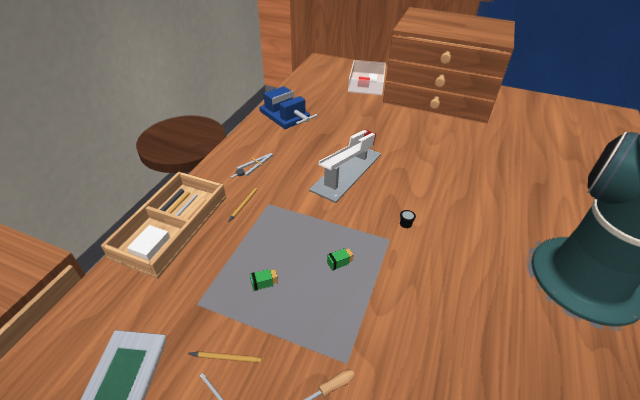

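Scene view: the rail runs from the red stop at about (176,222) up to the open top at (282,210). The cassettes are at (350,186) and (408,218), noses to the left. The side view agrees. I'll write helpers, get rough positions, then look from the wrist camera.

```bash
cat > h.py <<'E'
from rig import r
import cv2, numpy as np
from scipy.spatial.transform import Rotation as R
np.set_printoptions(precision=4,suppress=True)
def cam(n, T=None):
    p=r.camera_params(n)
    if T is None and n!="wrist": T=p["world_from_camera"]
    return p["K"],np.array(p["D"]),T
def wristT():
    M=np.eye(4); M[:3,3]=r.read_eef_pos(); M[:3,:3]=R.from_quat(r.read_tcp_rot()).as_matrix()
    return M@np.array(r.camera_params("wrist")["hand_eye"])
def ray(n,uv,T=None):
    K,D,T=cam(n,T); a=cv2.undistortPoints(np.array([[uv]],float),K,D)[0,0]
    d=T[:3,:3]@np.array([a[0],-a[1],-1]); return T[:3,3],d/np.linalg.norm(d)
def onz(n,uv,z,T=None):
    o,d=ray(n,uv,T); return o+d*(z-o[2])/d[2]
def proj(n,P,T=None):
    K,D,T=cam(n,T); c=(np.atleast_2d(P)-T[:3,3])@T[:3,:3]*[1,-1,-1]
    return cv2.projectPoints(c,np.zeros(3),np.zeros(3),K,D)[0][:,0]
def tri(obs):
    A=np.zeros((3,3));b=np.zeros(3)
    for o,d in obs:
        Q=np.eye(3)-np.outer(d,d);A+=Q;b+=Q@o
    return np.linalg.solve(A,b)
def down(yaw): # tool z down, tool x (jaw) along world yaw
    return R.from_matrix(np.array([[np.cos(yaw),np.sin(yaw),0],[np.sin(yaw),-np.cos(yaw),0],[0,0,-1]]).T@np.eye(3)).as_quat()
E
python3 - <<'E'
from h import *
for n,uv,z in[("scene",(350,186),.013),("scene",(408,218),.013),("side",(340,259),.013),("side",(264,279),.013),("scene",(176,222),.05),("scene",(282,208),.098),
 ("scene",(275,249),0.0),("scene",(177,249),0.0),("scene",(277,165),.02),("scene",(347,293),.005),("scene",(285,330),0.005)]: print(n,uv,onz(n,uv,z))
print(R.from_quat(r.read_tcp_rot()).as_matrix(), R.from_quat(down(0)).as_matrix())
a=cv2.imread("pics/scene0.png");b=cv2.imread("pics/side0.png")
f=lambda im,s:cv2.resize(im,None,fx=s,fy=s,interpolation=cv2.INTER_CUBIC)
top=f(a[165:257,165:430],3)
b1=f(b[125:205,300:390],3.9);b2=f(b[240:300,245:360],3.7)
o=np.zeros((600,800,3),np.uint8);o[:top.shape[0],:top.shape[1]]=top;o[280:280+b1.shape[0],:b1.shape[1]]=b1;o[280:280+b2.shape[0],360:360+b2.shape[1]]=b2
cv2.imwrite("pics/m1.png",o)
E
```

```text
scene (350, 186) [0.4834 0.1544 0.013 ]
scene (408, 218) [0.603 0.261 0.013]
side (340, 259) [0.4806 0.1537 0.013 ]
side (264, 279) [0.6023 0.2573 0.013 ]
scene (176, 222) [ 0.5383 -0.2512  0.05  ]
scene (282, 208) [ 0.5827 -0.0229  0.098 ]
scene (275, 249) [ 0.6174 -0.0498  0.    ]
scene (177, 249) [ 0.5744 -0.2615  0.    ]
scene (277, 165) [ 0.3859 -0.0102  0.02  ]
scene (347, 293) [0.7541 0.0798 0.005 ]
scene (285, 330) [ 0.8061 -0.0566  0.005 ]
[[ 0.3229  0.9464 -0.0007]
 [ 0.9464 -0.3229 -0.002 ]
 [-0.0021 -0.0001 -1.    ]] [[ 1.  0.  0.]
 [ 0. -1.  0.]
 [ 0.  0. -1.]]
```

View pics/m1.png

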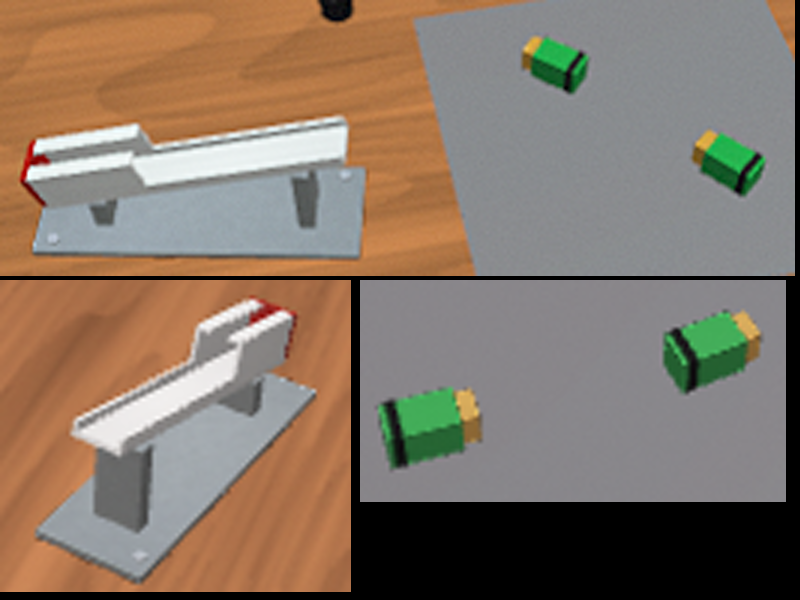

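The rail's downhill direction is roughly -1.76 rad, and both cassettes lie with their noses broadly downhill. Next, close wrist views over the cassettes and over the rail.

```bash
python3 - <<'E'
from h import *
f=lambda im,s:cv2.resize(im,None,fx=s,fy=s,interpolation=cv2.INTER_CUBIC)
for i,(p) in enumerate([(.545,.205,.20),(.56,-.12,.24)]):
    r.move_pose(p,down(-.19)); r.dwell(.2)
    T=wristT(); im=r.read_camera("wrist")[:,:,::-1]; np.save(f"T{i}.npy",T); cv2.imwrite(f"pics/w{i}.png",im)
    for n,P in(("A",(.482,.154,.013)),("B",(.6025,.259,.013)),("top",(.583,-.023,.092)),("stop",(.54,-.25,.034))): print(i,n,proj("wrist",P,T))
    print(r.read_time_s(),r.read_q(),r.read_contact_force())
E
```

```text
0 A [[262.2737 264.7731]]
0 B [[373.8618 126.5147]]
0 top [[416.1834 482.44  ]]
0 stop [[385.3898 565.9574]]
2.3417 [0.3182 0.1768 1.91   0.0001 1.0545 0.507 ] [-0.4252  0.4518 -0.232 ]
1 A [[ 151.3056 -130.9651]]
1 B [[ 271.8125 -385.9037]]
1 top [[324.2937  73.3177]]
1 stop [[322.4534 316.5184]]
3.8333 [-0.2526  0.121   1.8951  0.0002  1.1258 -0.0645] [0.6983 0.9559 0.5301]
```

View pics/w0.png

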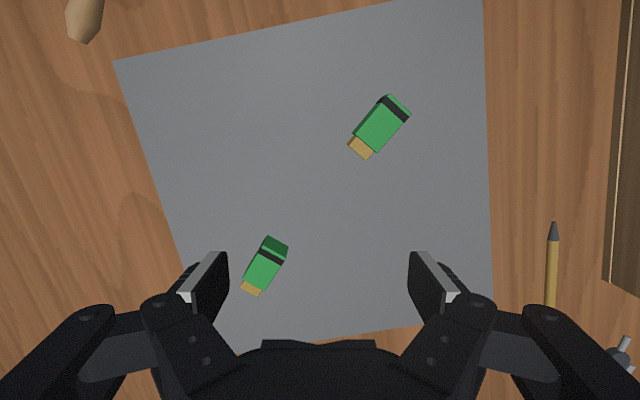

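View pics/w1.png

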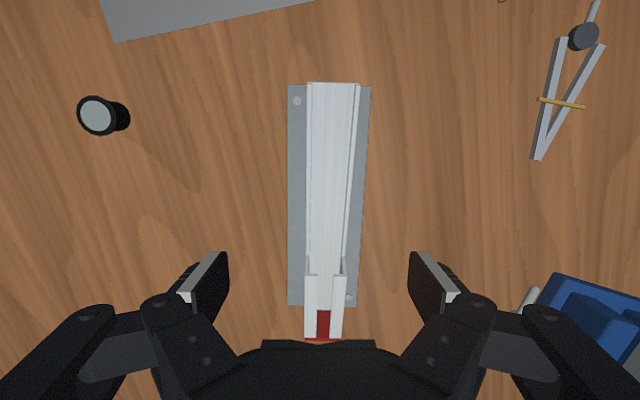

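Wrist views: cassette A is near (265,265) and B near (380,125), noses down-left. The rail's upper end is at y≈82, x 307–361, the mouth is near y≈275 and the red stop at (323,325). I'll enlarge for corner pixels.

```bash
python3 - <<'E'
import cv2,numpy as np
a=cv2.imread("pics/w0.png");b=cv2.imread("pics/w1.png");o=np.zeros((600,800,3),np.uint8)
def put(im,x0,y0,x1,y1,ox,oy,s=4):
    c=cv2.resize(im[y0:y1,x0:x1],None,fx=s,fy=s,interpolation=cv2.INTER_CUBIC)
    for v in range(x0-x0%10+10,x1,10): c[:6,(v-x0)*s]=(0,0,255); cv2.putText(c,str(v),((v-x0)*s-8,14),0,.3,(255,255,255))
    for v in range(y0-y0%10+10,y1,10): c[(v-y0)*s,:6]=(0,0,255); cv2.putText(c,str(v),(7,(v-y0)*s+3),0,.3,(255,255,255))
    o[oy:oy+c.shape[0],ox:ox+c.shape[1]]=c
put(b,285,75,375,125,0,0);put(b,285,250,375,345,0,210);put(a,340,90,420,165,380,0);put(a,230,230,300,300,380,310)
cv2.imwrite("pics/m2.png",o)
E
```

```text
(no output)
```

View pics/m2.png

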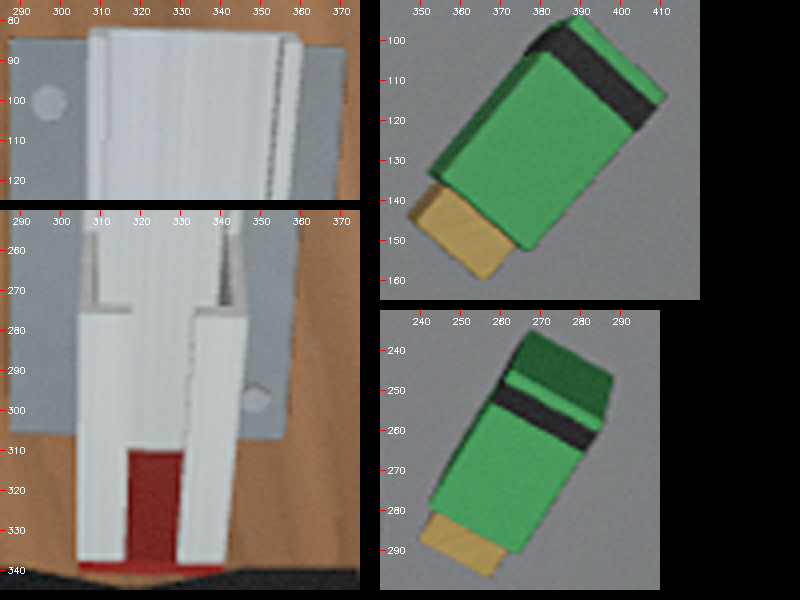

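```bash
cat > fit.py <<'E'
from h import *
from scipy.optimize import least_squares
def cas(obs,T,x0):
    L=np.array([o[0] for o in obs])/1e3;U=np.array([o[1] for o in obs],float)
    def f(p): 
        P=R.from_euler('z',p[2]).apply(L)+[p[0],p[1],.013]; return (proj("wrist",P,T)-U).ravel()
    s=least_squares(f,x0,loss='soft_l1'); return s.x,f(s.x).reshape(-1,2)
def railR(yaw,pitch=np.radians(15)): return R.from_euler('ZY',[yaw,pitch])
def rail(obs,T,x0,free=False):
    L=np.array([o[0] for o in obs])/1e3;U=np.array([o[1] for o in obs],float)
    def f(p):
        P=railR(p[2],p[4] if free else np.radians(15)).apply(L)+[p[0],p[1],p[3] if free else .034]; return (proj("wrist",P,T)-U).ravel()
    s=least_squares(f,list(x0)+([.034,.26] if free else []),loss='soft_l1'); return s.x,f(s.x).reshape(-1,2)
E
python3 - <<'E'
from fit import *
T0=np.load("T0.npy");T1=np.load("T1.npy")
# cassette looking along x(nose): +y is left of nose dir. In image (viewed from above) nose points down-left -> +y is toward image right? compute both ways by fit
A=[((15,12,13),(264.5,290.5)),((15,-12,13),(242.5,279.25)),((-25,12,13),(285.75,258.25)),((-25,-12,13),(262,245)),((-25,-12,-13),(267.5,235.5)),((-25,12,-13),(288.25,246.75))]
B=[((15,12,13),(377.5,152.5)),((15,-12,13),(355.75,135)),((-25,12,13),(411.25,113.75)),((-25,-12,13),(390,94))]
for o,x in((A,(.482,.154,-2.2)),(B,(.6025,.259,-2.4))): print(*cas(o,T0,x))
Ro=[((-225,-17.5,7),(307.5,82)),((-225,17.5,7),(360.5,84.5)),((-80,-17.5,33),(304.25,275.5)),((-80,17.5,33),(346.5,276.25)),((0,-17.5,33),(304.25,338.25)),((0,17.5,33),(341.25,338.25)),((-80,-6.5,33),(318,275.5)),((-80,6.5,33),(333.25,276.25)),((0,0,0),(323.5,310))]
for fr in(False,True): print(*rail(Ro,T1,(.54,-.25,-1.76),fr))
E
```

```text
[ 0.4825  0.152  -2.3095] [[-0.0932  1.6839]
 [-1.3919  0.7278]
 [ 0.3899 -0.144 ]
 [ 0.3296  0.0389]
 [-0.3197 -1.3966]
 [ 0.6336 -0.5773]]
[ 0.604   0.2566 -2.4449] [[ 0.0764  1.6927]
 [-0.6728 -0.143 ]
 [ 1.1815  0.0867]
 [-0.2988 -0.9613]]
[ 0.5415 -0.2416 -1.7866] [[-0.5028  0.7487]
 [ 0.1846 -0.2508]
 [ 0.341   0.0004]
 [ 0.5365  0.2836]
 [ 0.098  -1.0351]
 [-0.4011 -0.1922]
 [-0.0615  0.3215]
 [ 0.4531 -0.0447]
 [-1.0747 -0.4619]]
[ 0.5415 -0.2419 -1.787   0.0346  0.253 ] [[-0.3369  0.5233]
 [ 0.0385 -0.464 ]
 [ 0.3493 -0.1668]
 [ 0.5576  0.1307]
 [ 0.0411 -0.5019]
 [-0.3702  0.3539]
 [-0.0491  0.1589]
 [ 0.4703 -0.2021]
 [-1.0931  0.1568]]
```

The fits are good, with residuals of about 1 px. Now grasp A, fingertips about 8 mm above its underside so they clear the guides, then carry it above the trough and check.

```bash
cat >> fit.py <<'E'
O=np.array([.5415,-.2416,.034]); YAW=-1.787
CA=(.4825,.152,-2.3095); CB=(.604,.2566,-2.4449)
def rp(x,y,z): return O+railR(YAW).apply([x,y,z])   # rail -> world
def rq():
    M=railR(YAW).as_matrix(); return R.from_matrix(np.c_[M[:,1],M[:,0],-M[:,2]]).as_quat()
H=.081
def pick(c):
    q=down(c[2]+np.pi/2); r.grip(.05,25)
    r.move_pose([c[0],c[1],.13],q); r.move_linear([c[0],c[1],H],speed=.1)
    r.grip(0.0,25); print("w",r.read_grip_width(),r.read_contact_force(),r.read_time_s())
    r.move_linear([c[0],c[1],.2],speed=.25)
E
python3 - <<'E'
from fit import *
q=rq()
for x in(-115,-178,-240): print(x,rp(x/1e3,0,H+.06),r.inverse_kinematics(rp(x/1e3,0,H+.06),q))
pick(CA)
r.move_pose(rp(-.115,0,H+.06),q); r.move_linear(rp(-.115,0,H+.008),speed=.1); r.dwell(.3)
print(r.read_grip_width(),r.read_contact_force(),r.read_time_s())
for n in("wrist","scene","side"): cv2.imwrite(f"pics/{n}2.png",r.read_camera(n)[:,:,::-1])
T=wristT();np.save("T2.npy",T)
P=[rp(-.225,-.0175,.007),rp(-.225,.0175,.007),rp(-.08,-.0175,.033),rp(-.08,.0175,.033),rp(-.14,-.012,.034),rp(-.14,.012,.034),rp(-.14,0,.034),rp(-.115,0,.034)]
for n in("wrist","scene","side"): print(n,proj(n,P,T if n=="wrist" else None).round(1).tolist())
w=cv2.imread("pics/wrist2.png");s=cv2.imread("pics/scene2.png");d=cv2.imread("pics/side2.png")
f=lambda im,k:cv2.resize(im,None,fx=k,fy=k,interpolation=cv2.INTER_CUBIC)
o=np.zeros((600,800,3),np.uint8)
o[:300,:480]=f(w,.75);a=f(w[160:400,200:440],1.25)[:300,:300];o[:300,490:790]=a
o[300:,:400]=f(s[140:260,165:265+60][:, :160],2.5)[:300,:400]; o[300:,400:800]=f(d[100:220,280:440],2.5)
cv2.imwrite("pics/m3.png",o)
E
```

```text
-115 [ 0.5575 -0.1687  0.2   ] [-0.4561  0.2044  1.8964  0.283   1.1205 -0.3739]
-178 [ 0.5706 -0.1093  0.2163] [-0.3543  0.1718  1.9023  0.2886  1.1212 -0.2712]
-240 [ 0.5834 -0.0508  0.2323] [-0.2517  0.1513  1.8939  0.2911  1.1228 -0.1657]
w 0.023559769604615283 [ 0.0929 -0.5749  3.9002] 6.4167
0.02325080275784624 [-0.3346 -0.2707 -0.2917] 9.25
wrist [[277.1, 22.3], [355.6, 22.2], [281.5, 336.7], [352.3, 336.6], [289.2, 222.5], [344.0, 222.4], [316.6, 222.4], [316.7, 273.8]]
scene [[279.0, 203.6], [277.8, 217.0], [210.4, 206.2], [207.6, 219.6], [236.1, 203.9], [234.6, 213.1], [235.4, 208.4], [224.2, 210.2]]
side [[330.7, 165.6], [318.1, 160.3], [361.5, 140.4], [349.6, 136.0], [348.6, 145.0], [340.1, 141.8], [344.3, 143.4], [349.1, 141.0]]
```

View pics/m3.png

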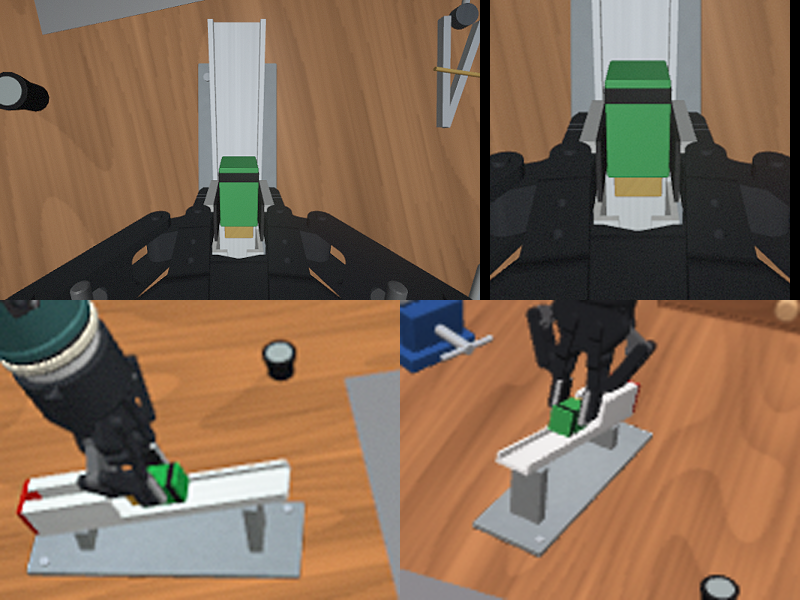

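Held cassette A is centred in the trough within about 0.5 mm: its centre is at column 319 against 319 for the rail, nose downhill, just uphill of the mouth. Now lower it by feel, release, and fetch B.

```bash
cat >> fit.py <<'E'
def lower(x,z0,z1):
    n=railR(YAW).as_matrix()[:,2]; f0=r.read_contact_force()@n; z=z0
    while z>z1:
        z-=.001; r.move_linear(rp(x,0,z),speed=.03); f=r.read_contact_force()@n-f0
        if f>1.5: break
    print("z-H %.4f f %.2f"%(z-H,f)); return z
def place(x):
    r.move_pose(rp(x,0,H+.06),rq()); r.move_linear(rp(x,0,H+.008),speed=.12); r.dwell(.15)
    release(x)
def release(x):
    z=lower(x,H+.008,H-.0035); r.grip(.045,25); r.dwell(.1)
    r.move_linear(rp(x,0,z+.055),speed=.2)
E
python3 - <<'E'
from fit import *
release(-.115); print(r.read_time_s())
T=wristT(); cv2.imwrite("pics/wrist3.png",r.read_camera("wrist")[:,:,::-1]); cv2.imwrite("pics/side3.png",r.read_camera("side")[:,:,::-1])
pick(CB)
w=cv2.imread("pics/wrist3.png");s=cv2.imread("pics/side3.png")
f=lambda im,k:cv2.resize(im,None,fx=k,fy=k,interpolation=cv2.INTER_CUBIC)
o=np.zeros((480,800,3),np.uint8);o[:,:400]=f(w[80:320,220:420],2);o[:400,400:]=f(s[110:210,290:390],4)
cv2.imwrite("pics/m4.png",o)
print(r.read_time_s(),proj("wrist",[rp(-.14,0,.026),rp(-.08,-.0175,.033),rp(-.08,.0175,.033)],T))
E
```

```text
z-H -0.0000 f 6.80
12.2667
w 0.02333858096683254 [-0.6082  0.4008  3.3592] 15.1167
15.7417 [[315.807  192.5199]
 [289.0125 285.1734]
 [343.0281 285.053 ]]
```

View pics/m4.png

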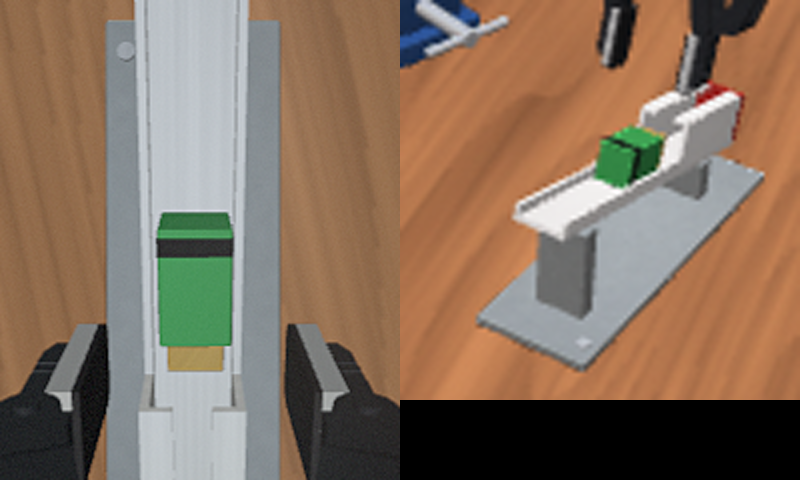

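A is seated straight in the trough (z matched to the millimetre) with its nose toward the mouth. Now place B behind it and go to the push start.

```bash
python3 - <<'E'
from fit import *
place(-.178)
r.move_linear(rp(-.243,0,H+.06),speed=.2); 
T=wristT(); cv2.imwrite("pics/wrist4.png",r.read_camera("wrist")[:,:,::-1])
s=r.read_camera("side")[:,:,::-1]; r.grip(0.0,20)
print(r.read_time_s(),r.read_grip_width(),proj("wrist",[rp(-.203,0,.026),rp(-.14,0,.026)],T))
w=cv2.imread("pics/wrist4.png")
f=lambda im,k:cv2.resize(im,None,fx=k,fy=k,interpolation=cv2.INTER_CUBIC)
o=np.zeros((480,800,3),np.uint8);o[:,:400]=f(w[160:400,220:420],2);o[:400,400:]=f(s[110:210,290:390],4)
cv2.imwrite("pics/m5.png",o)
E
```

```text
z-H 0.0010 f 1.84
21.5167 0.00013550109905902664 [[318.8457 284.2241]
 [318.7553 360.3161]]
```

View pics/m5.png

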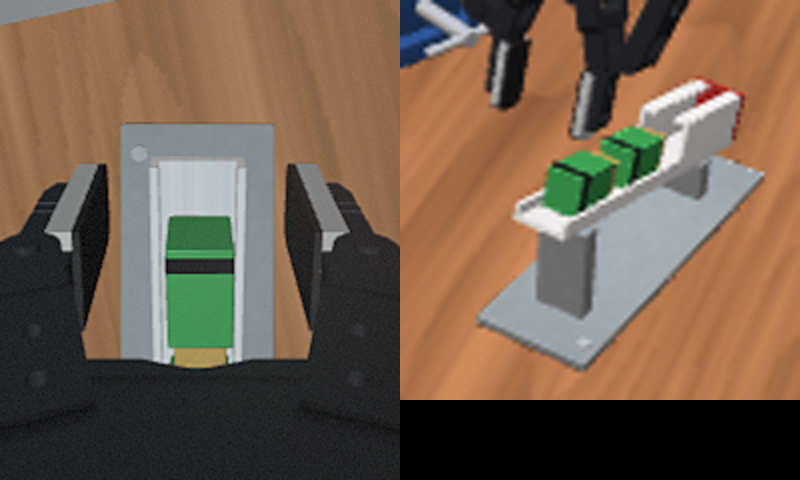

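Both are in line and seated, noses downhill. Now a slow push with force monitoring.

```bash
python3 - <<'E'
from fit import *
ax=railR(YAW).as_matrix()[:,0]; z=H+.002
r.move_linear(rp(-.243,0,z),speed=.12); r.dwell(.15)
F=lambda: -np.mean([r.read_contact_force() for _ in range(3)],0)@ax
f0=F(); x=-.243; log=[]; hit=False
while x<-.1055:
    st=.006 if x<-.126 else .0005
    x+=st; r.move_linear(rp(x,0,z),speed=.04 if st>.001 else .012)
    f=F()-f0; log.append((round(x*1e3,1),round(f,2)))
    if f>(2.5 if st>.001 else 2.0): hit=True; break
print(log,hit,r.read_contact_force(),r.read_time_s())
cv2.imwrite("pics/wrist5.png",r.read_camera("wrist")[:,:,::-1]);
s=r.read_camera("side")[:,:,::-1];c=r.read_camera("scene")[:,:,::-1]
f=lambda im,k:cv2.resize(im,None,fx=k,fy=k,interpolation=cv2.INTER_CUBIC)
cv2.imwrite("pics/m6.png",np.hstack([f(c[165:265,165:265],4),f(s[110:210,300:400],4)]))
E
```

```text
[(-237.0, np.float64(-0.0)), (-231.0, np.float64(-0.79)), (-225.0, np.float64(-1.53)), (-219.0, np.float64(0.82)), (-213.0, np.float64(0.46)), (-207.0, np.float64(-0.14)), (-201.0, np.float64(-0.97)), (-195.0, np.float64(-0.32)), (-189.0, np.float64(0.05)), (-183.0, np.float64(-0.58)), (-177.0, np.float64(-0.44)), (-171.0, np.float64(-0.26)), (-165.0, np.float64(-0.65)), (-159.0, np.float64(-0.72)), (-153.0, np.float64(-0.37)), (-147.0, np.float64(-0.81)), (-141.0, np.float64(-0.24)), (-135.0, np.float64(-0.18)), (-129.0, np.float64(-0.24)), (-123.0, np.float64(-0.99)), (-122.5, np.float64(-1.22)), (-122.0, np.float64(-0.02)), (-121.5, np.float64(0.27)), (-121.0, np.float64(-0.61)), (-120.5, np.float64(0.5)), (-120.0, np.float64(0.2)), (-119.5, np.float64(0.11)), (-119.0, np.float64(-1.18)), (-118.5, np.float64(-1.22)), (-118.0, np.float64(-0.38)), (-117.5, np.float64(-0.92)), (-117.0, np.float64(-0.6)), (-116.5, np.float64(-0.52)), (-116.0, np.float64(-0.75)), (-115.5, np.float64(-0.63)), (-115.0, np.float64(-0.65)), (-114.5, np.float64(0.76)), (-114.0, np.float64(-0.24)), (-113.5, np.float64(0.74)), (-113.0, np.float64(-0.6)), (-112.5, np.float64(-0.81)), (-112.0, np.float64(0.14)), (-111.5, np.float64(-0.36)), (-111.0, np.float64(-0.0)), (-110.5, np.float64(0.48)), (-110.0, np.float64(1.58)), (-109.5, np.float64(4.03))] True [0.5107 4.4508 0.823 ] 35.05
```

View pics/m6.png

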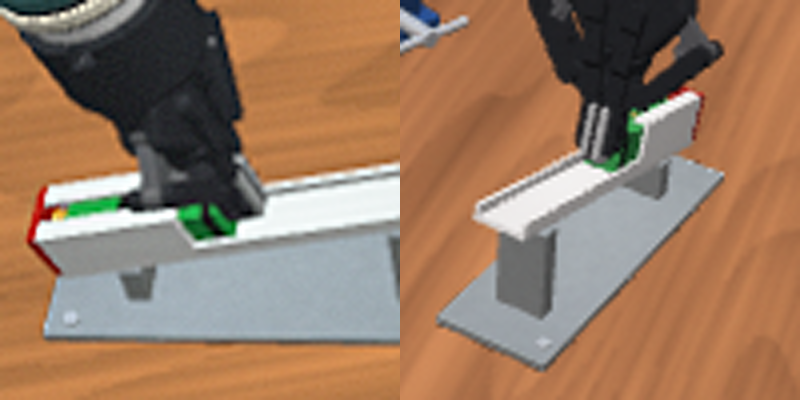

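The force rose from 0.5 to 4 N over x = -110.5 to -109.5, where home was expected (-111), and brass shows against the red stop. Back off uphill, rise and check from above.

```bash
python3 - <<'E'
from fit import *
z=H+.002
r.move_linear(rp(-.114,0,z),speed=.02); r.move_linear(rp(-.15,0,z),speed=.1)
r.move_linear(rp(-.15,0,z+.09),speed=.2); r.dwell(.2)
T=wristT(); w=r.read_camera("wrist")[:,:,::-1]
c=r.read_camera("scene")[:,:,::-1]
print(r.read_time_s(),proj("wrist",[rp(-.1,-.012,.026),rp(-.1,.012,.026),rp(-.05,0,.026),rp(-.08,0,.033),rp(0,0,0)],T))
f=lambda im,k:cv2.resize(im,None,fx=k,fy=k,interpolation=cv2.INTER_CUBIC)
cv2.imwrite("pics/m7.png",np.hstack([f(w[200:350,240:390],2.667)[:400,:400],f(c[165:265,165:265],4)]))
E
```

```text
36.9833 [[304.702  274.7307]
 [335.0164 274.7341]
 [319.876  328.6376]
 [319.8843 302.0576]
 [319.8304 354.8527]]
```

View pics/m7.png

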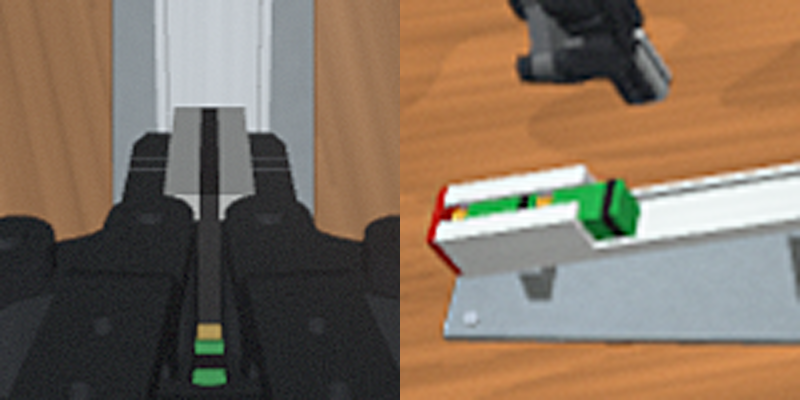

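```bash
python3 - <<'E'
from fit import *
p=proj("scene",[rp(-.1,-.012,.026),rp(-.1,.012,.026),rp(-.05,0,.024),rp(0,0,.024)]); print((p-[165,165])*4+[400,0])
print(r.read_contact_force(),r.read_time_s()); r.job_done()
E
```

```text
[[620.4562 175.452 ]
 [613.4099 212.0331]
 [532.1195 209.0094]
 [447.393  221.9572]]
[-0.182   0.1252  0.0591] 36.9833
the job is handed in; nothing more can be done
```

I pushed both cassettes down the rail, noses downhill, and handed the job in at 37.0 s of the 64 s allowed. Cassette A went in first and is home against the red stop, with B against its tail.

- **Push:** It met almost no resistance until the pusher was at x = -110 mm, where I expected about -111 mm at home. I stopped there when the force reached about 4 N.
- **Final scene view:** The front brass nose is at the stop and the rear nose is against the front cassette's tail. The rear tail is within a few pixels of where my calibration puts x = -100 mm. I read that by eye, so it is good to about 2 mm.
- **Final wrist view:** The gripper's fingers hid the mouth and the rear cassette's tail, so it only partly confirmed the result.
- **Firmest contact:** Setting A down in the trough gave about 7 N.
- **Gripper and bystanders:** The gripper was clear of everything at hand-in, with contact force near zero. The arm never went near the pencils, loupe or dividers, but I took no final picture of them.

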